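# Wedge the rocking carcass

## Robot

A 7-joint arm with a two-finger parallel gripper is mounted at the origin on the work surface. World frame = base frame: x ahead of the robot, y to its left, z up, the work surface at z = 0. Lengths are in m, angles in rad, forces in N, time in s.
With the tool pointing down it reaches from about 0.4 to 0.875 m from the base axis. Payload 19.3 kg.
Tool frame: the origin (TCP) lies between the finger pads; the fingertips stand 11 mm ahead of it and the grasp point (between the pads) lies 8 mm behind it; z points along the fingers, x is the direction in which the jaws open and shut, and the axes are right-handed (so a half turn about z gives the same grasp; the last joint's range is limited). The gripper opens to 85 mm and grips with 20 to 120 N. Pads are 22 mm wide; open, the fingers measure 114 mm over their backs; the gripper's body (76 mm by 85 mm) begins 54 mm behind the grasp point. The pads swing forward as they close: fully open they stand 13 mm farther back than shut.
Start: joints at [-1.349, 0.521, -0.036, 1.599, 0.021, 1.021, -0.113], TCP at [0.18, 0.599, 0.242] pointing down, gripper open.
Joint ranges: [-2.91, 2.91], [-0.3, 2.13], [-1.5, 1.42], [0.17, 2.43], [-1.26, 4.41], [0.16, 1.93], [-2.52, 2.52]. Speed limits (rad/s): [1.89, 1.89, 2.39, 2.39, 3.01, 3.01, 3.01].

## Interface

Orientations are given as [roll, pitch, yaw] about the fixed x, y, z axes, in that order (R = Rz(yaw) Ry(pitch) Rx(roll)).
In Python, from station import arm gives the robot as it stands.
- The arm moves only by the tool servo_tool, never from a script. Its argument "deltas" is a list of rows, each a list of 7 numbers: the closure, from 0 (fully open) to 1 (shut), then the shift along the tool's x, y, z normalised to -1 to 1, where 1 is 0.2 m, then the turn, a rotation vector about the tool's x, y, z normalised to -1 to 1, where 1 is 30 degrees. In form: [[gripper, dx, dy, dz, wx, wy, wz], ...]. A call has 1 to 5 rows; each row is the pose to reach, as a shift and turn from the pose commanded when the call began, along the tool's axes at that moment; what a row does not reach only later rows make up. A row lasts 1/12 s, in which the tool goes at most 41.7 mm and 7.16 degrees, less where a joint would pass 70% of its speed; a pose out of reach is approached as far as the arm can. A call with a number of a shift or a turn outside -1 to 1 is refused whole. A call with a gripper value outside its range is refused whole. The fingers move at their own pace and stop on an object; "squeeze" is the grip in N (left out, the last holds). Time passes only in rows, so rows that repeat a pose let the fingers close. It gives the time, the measured TCP pose, the force and the opening at its end, in the units of the state.
- arm.get_obs(): the state, without advancing time (a new reading comes with each control period).
- arm.capture(name): name is "side" or "top"; returns the picture (480x640x3 uint8, red, green, blue); there is no depth.
- arm.get_calibration(name): a dict with "fx", "fy", "cx", "cy" (pixels), "world_to_cam" (4x4, takes a point from world to camera coordinates). Camera axes: x right, y up, looking along -z (the intrinsics and any distortion apply to the point x, -y, -z); pixel columns grow to the right and rows downward; lengths in m; the calibration is good to about 2 mm. A picture is of the moment at which its call begins. get_calibration takes no time and is no camera call.
- arm.close_job(): hands the job in, once; it reports no verdict.
The state is a dict: "time": time; "joint_positions": joint angles; "qd": joint speeds; "tau": joint torques, N m; "position": TCP position; "ee_rot": TCP orientation; "ft_force": force on the tool from outside, world axes, zero at the start; "torque": the same for the moment, N m; "finger_gap": opening from 0.0 (shut) to 1.0 (fully open).
Only numpy, scipy, OpenCV 4.12 (cv2) and the standard library are available. Lean on these libraries where they do the work, as an engineer would, in place of code of your own. Each camera call takes 0.05 s, during which the arm holds its last target.

## Task

One foot of the wooden instrument carcass is too short, so it rocks. Press the red disc on that corner right down once to feel it rock, then push the wooden wedge along the bench under that foot until it is snug, and press the red disc firmly again to prove that the box no longer rocks, pushing the wedge further if it still does. Only press and push: lift nothing, do not shift the box, leave the things around it alone, and finish clear of everything.

Things in the scene. Friction and masses are not known exactly. Their poses are not given: they have to be found in the camera images.
- box: loose plywood carcass with dark ends, 200 (x) x 280 (y) mm, 3 to 5 kg, an iron weight (40 mm across, 30 tall) fixed on top near its -x, +y corner. Origin under its middle at bench level, z up. It stands 30 mm off the bench on round black feet of 14 mm radius at x = +-85, y = +-120 mm; top at 100 mm. It stands level on three of them; the foot at x = +85, y = -120 is short
- foot_mark (a point): point fixed to the box at bench level below the short foot (x = +85, y = -120, z = 0 mm in the box frame). That foot hangs 6 to 10 mm above it, differently each time
- disc: red disc 36 mm across, 3 mm thick, fixed on top of the box over the short foot, at x = +82, y = -112 mm in the box frame: the place to press. Origin at the centre of its underside. Some 2.5 N down (more if quick) tips the corner until the short foot meets the bench (6 to 10 mm); let go, it rocks back level. A firm press of 6 to 12 N held for half a second proves the box
- wedge: loose wooden wedge, 140 long (x) x 50 wide (y) mm, 0.09 kg. Origin in the middle of its underside; thin edge (2 mm thick) at x = +70 mm, blunt end (22 mm high) at x = -70 mm, straight slope between. It lies outside the box, thin edge 20 to 60 mm short of the short foot, pointing along the box's +y axis within 0.12 rad, in line with the short foot within about 15 mm
- blunt_end (a point): centre of the wedge's blunt yellow end face (50 x 22 mm), 11 mm up: push here along the box's +y axis. The wedge slides under about 1 N until it meets the foot, then the force climbs quickly: it is snug at some 6 to 9 N; above about 15 N it begins to shove the box along
- glue: white glue bottle with a yellow cap, 60 mm across, 170 mm tall, standing; bystander, origin under its middle
- tape: roll of cream masking tape lying flat, 100 mm across, 25 mm tall; bystander, origin under its middle
- sander: dark grey sanding block 45 x 85 x 30 mm; bystander, origin under its middle
- slug: upright steel cylinder 38 mm across, 50 mm tall; bystander, origin under its middle
- screwdriver: red-handled screwdriver lying on the bench, 180 mm long; bystander, origin under its length
- carton: small open cardboard box 90 x 110 x 50 mm; bystander, origin under its middle
There are look-alikes about, which are no part of the job. There is more than one size of the wedge; the job needs the largest.

How it is judged:
On the way, in this order (a step that is already met when the one before it is completed fails the run):
1. the red disc is pressed and its corner rocks down (contact force between the fingers and disc above 1 N and angle between box's own z axis and vertical above 0.025 rad), for 0.1 s.
2. the wedge is pushed under the short foot (y of foot_mark in the frame of wedge between -0.024 and 0.024 m and x of foot_mark in the frame of wedge between -0.03 and 0.056 m), for 0.1 s.
3. the red disc is pressed with over 5 N and the box does not rock (all of step 2 and contact force between the fingers and disc above 5 N and angle between box's own z axis and vertical below 0.012 rad), for 0.2 s.
At the end, for the whole second after the job is handed in: the wedge lies under the short foot and carries some of the box (over 0.3 N), the box is level within 0.012 rad, and both are at rest (all of step 2 and contact force between wedge and box above 0.3 N and angle between box's own z axis and vertical below 0.012 rad and linear speed of each of box, wedge below 0.02 m/s); the robot touches nothing.
It fails at once if the wedge is lifted off the bench (15 mm) (height (world z) of wedge above 0.015 m).
It fails at once if the box is lifted (20 mm) (height (world z) of box above 0.02 m).
It fails at once if the box is shifted by more than 30 mm (distance of box from where it was at the start of the episode above 0.03 m).
It fails at once if a bystander is moved by more than 20 mm (distance of any of glue, tape, sander, slug, screwdriver, carton from where it was at the start of the episode above 0.02 m).
It also fails if it takes over 58 s, if anything falls off the work surface, if the arm or the gripper's body presses on something with over 40 N, if the wrist force passes 120 N, or if a joint passes its speed limit or range.

## Working session

There is one attempt and no reset: what is moved stays moved. The work goes in short steps, Python scripts to look and compute and a tool call to move; the robot and the scene stay as the last step left them, time stands still between calls to the robot, and variables do not carry over. Pictures are saved under pics/ and viewed, and the job is handed in when it is done.

Besides the shell and the picture viewer there is one more tool, called as name([rows], argument=value, ...), one row to a line, values as JSON. servo_tool: Moves the arm, as the interface text tells. Scaled input: -1 to 1 covers 0.2 m each way for a shift and 30 degrees each way for a turn. Its arguments: {"type":"object","properties":{"deltas":{"type":"array"},"squeeze":{"type":"number"}},"required":["deltas"]}

```bash
mkdir -p pics; ls; python3 - <<'E'
from station import arm
import cv2
for n in("side","top"):
    cv2.imwrite(f"pics/{n}0.png",arm.capture(n)[:,:,::-1])
    c=arm.get_calibration(n);print(n,c)
o=arm.get_obs();print({k:o[k] for k in("time","position","ee_rot","ft_force","finger_gap")})
E
```

```text
pics
side {'fx': 478.6613573282161, 'fy': 478.6613573282161, 'cx': 330.9018780375298, 'cy': 241.88832821148947, 'world_to_cam': array([[ 0.99574141, -0.09149209,  0.01132422, -0.55975401],
       [ 0.05872966,  0.72421618,  0.6870675 , -0.18269347],
       [-0.07106242, -0.68347649,  0.72650534, -0.95961319],
       [ 0.        ,  0.        ,  0.        ,  1.        ]])}
top {'fx': 574.086002751, 'fy': 574.086002751, 'cx': 325.2707329391382, 'cy': 233.9884866624439, 'world_to_cam': array([[-0.00407132, -0.99980681, -0.01922907,  0.1462103 ],
       [ 0.99874226, -0.00502644,  0.04988619, -0.57452167],
       [-0.04997321, -0.01900178,  0.99856978, -1.42226488],
       [ 0.        ,  0.        ,  0.        ,  1.        ]])}
{'time': 0.1, 'position': array([0.17975442, 0.59830562, 0.24181393]), 'ee_rot': array([3.14153290e+00, 9.62280048e-04, 1.27897977e+00]), 'ft_force': array([-0.33951715, -0.114261  ,  0.88074231]), 'finger_gap': 0.9996124135704594}
```

View pics/side0.png

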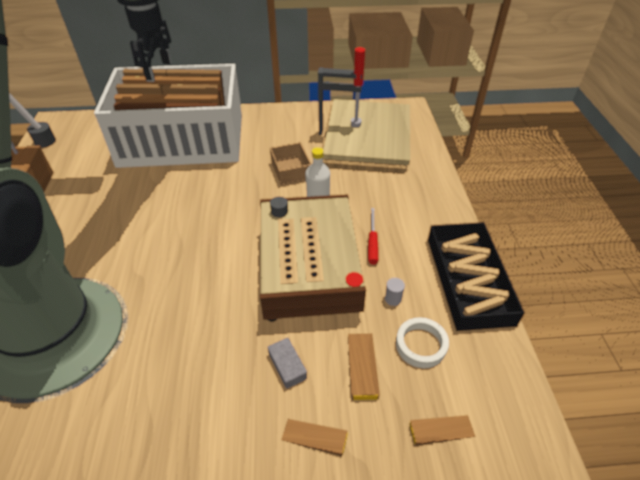

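View pics/top0.png

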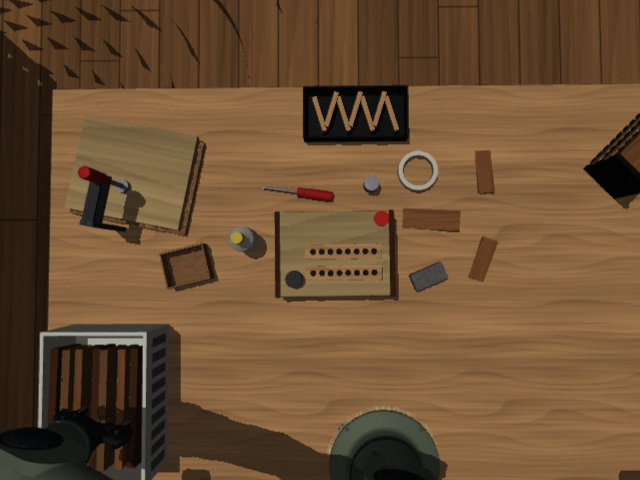

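The side view shows the box in the middle, with the disc at (355,280) and the large wedge at (363,366), its yellow end at (365,396). In the top view the disc is at (381,218) and the wedge spans columns 403–460 at row 220. The two smaller wedges are decoys. Next I'll measure.

```bash
cat > h.py <<'E'
from station import arm
import cv2,numpy as np
C={n:arm.get_calibration(n) for n in("side","top")}
def ray(n,u,v):
    c=C[n];T=np.array(c["world_to_cam"]);R=T[:3,:3];t=T[:3,3]
    d=np.array([(u-c["cx"])/c["fx"],-(v-c["cy"])/c["fy"],-1.])
    return -R.T@t,R.T@d
def plane(n,u,v,z):
    o,d=ray(n,u,v);return o+d*(z-o[2])/d[2]
def tri(a,b):
    o1,d1=ray("side",*a);o2,d2=ray("top",*b)
    s=np.linalg.lstsq(np.c_[d1,-d2],o2-o1,rcond=None)[0]
    p,q=o1+s[0]*d1,o2+s[1]*d2
    return (p+q)/2,np.linalg.norm(p-q)
def proj(n,p):
    c=C[n];q=np.array(c["world_to_cam"])@np.r_[p,1]
    return c["cx"]-c["fx"]*q[0]/q[2],c["cy"]+c["fy"]*q[1]/q[2]
def red(im,box):
    h=cv2.cvtColor(im,cv2.COLOR_RGB2HSV);m=(((h[...,0]<6)|(h[...,0]>172))&(h[...,1]>190)&(h[...,2]>90)).astype(np.uint8)
    k=np.zeros_like(m);x0,y0,x1,y1=box;k[y0:y1,x0:x1]=m[y0:y1,x0:x1]
    M=cv2.moments(k,True);return M["m10"]/M["m00"],M["m01"]/M["m00"],M["m00"]
E
python3 - <<'E'
from h import *
S=cv2.imread("pics/side0.png");T=cv2.imread("pics/top0.png")
a=red(S[...,::-1].copy(),(335,265,372,295));b=red(T[...,::-1].copy(),(365,205,395,230));print(a,b)
p,e=tri(a[:2],b[:2]);print("disc",p,e, plane("top",*b[:2],.103),plane("side",*a[:2],.103))
cv2.imwrite("pics/sc.png",cv2.resize(S[185:415,240:420],None,fx=3,fy=2.6*1,interpolation=cv2.INTER_CUBIC)[:598])
cv2.imwrite("pics/sc.png",cv2.resize(S[260:410,250:450],None,fx=4,fy=4,interpolation=cv2.INTER_CUBIC))
cv2.imwrite("pics/tc.png",cv2.resize(T[190:310,265:465],None,fx=4,fy=4,interpolation=cv2.INTER_CUBIC))
E
```

```text
(353.9341317365269, 279.4251497005988, 167.0) (381.3058823529412, 217.88823529411764, 170.0)
disc [0.60792524 0.00954644 0.09674453] 0.00123884269035408 [0.60805882 0.0099869  0.103     ] [0.60638489 0.00456208 0.103     ]
```

View pics/sc.png

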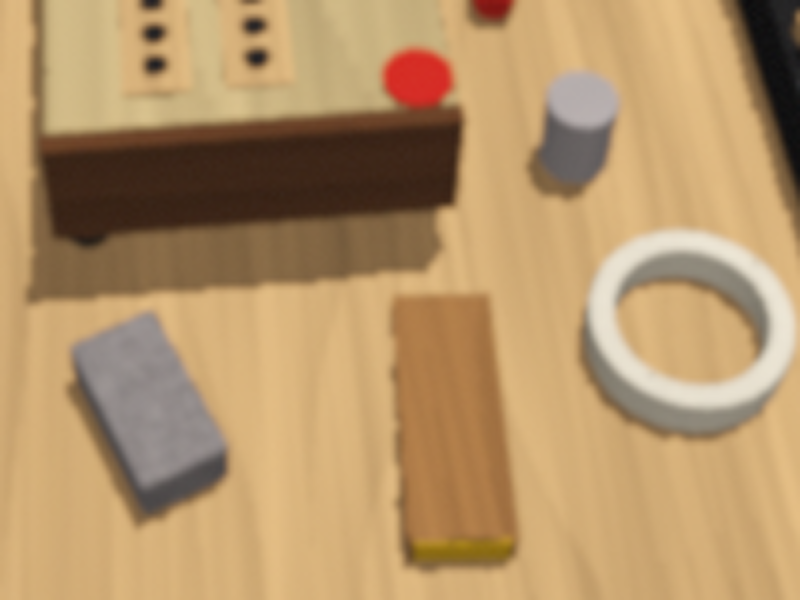

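View pics/tc.png

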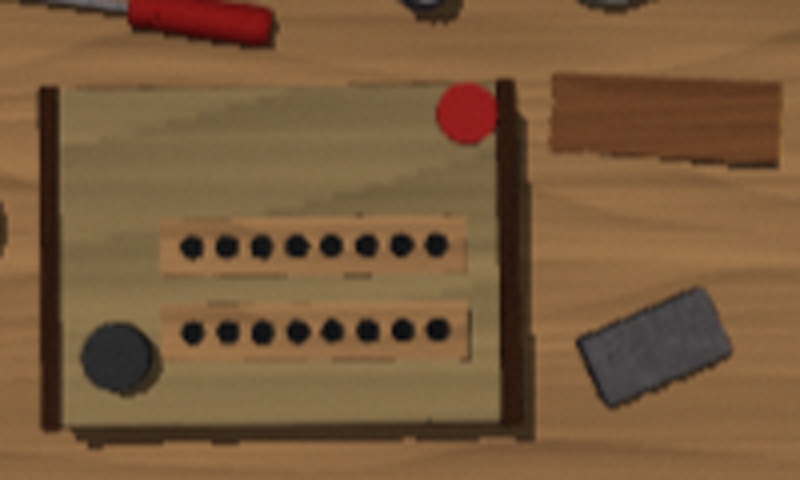

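The close-ups show the box corners, the wedge's thin edge at crop x≈552 (top view) and its blunt end at x≈780. Converting these to world coordinates:

```bash
python3 - <<'E'
from h import *
np.set_printoptions(precision=4,suppress=True)
t=lambda x,y:(265+(x+.5)/4-.5,190+(y+.5)/4-.5); s=lambda x,y:(250+(x+.5)/4-.5,260+(y+.5)/4-.5)
B=[plane("top",*t(*c),.1) for c in((41,88),(41,430),(515,80),(522,425))]
print("box",*B,"c",np.mean(B,0)); 
print("yaw",[np.arctan2(-d[0],d[1]) for d in (B[0]-B[2],B[1]-B[3])],[np.arctan2(d[1],d[0]) for d in(B[0]-B[1],B[2]-B[3])])
for nm,a,b,z in(("thin+x",(488,297),(552,75),.002),("thin-x",(395,298),(552,152),.002),("bl+x",(515,540),(782,85),.022),("bl-x",(411,541),(778,165),.022),("boxcorner",(462,110),(515,80),.1)):
    print(nm,tri(s(*a),t(*b)),"side",plane("side",*s(*a),z)[:2],"top",plane("top",*t(*b),z)[:2])
E
```

```text
box [0.6246 0.2611 0.1   ] [0.4231 0.261  0.1   ] [ 0.6277 -0.0188  0.1   ] [ 0.4252 -0.0209  0.1   ] c [0.5251 0.1206 0.1   ]
yaw [np.float64(0.01111479342138964), np.float64(0.007407487275642977)] [np.float64(0.00031612946954059055), np.float64(0.010199041654960384)]
thin+x (array([ 0.6404, -0.0528, -0.0053]), np.float64(7.561373982748306e-05)) side [ 0.6393 -0.0574] top [ 0.6397 -0.052 ]
thin-x (array([ 0.592 , -0.0519, -0.0013]), np.float64(0.0016813099555540215)) side [ 0.5925 -0.054 ] top [ 0.591  -0.0515]
bl+x (array([ 0.6306, -0.1934,  0.0164]), np.float64(0.0013684016957734694)) side [ 0.629 -0.196] top [ 0.6308 -0.1923]
bl-x (array([ 0.5822, -0.1902,  0.0171]), np.float64(0.001957100098976608)) side [ 0.5827 -0.1925] top [ 0.5809 -0.189 ]
boxcorner (array([ 0.6261, -0.0181,  0.1058]), np.float64(0.0021613883077290117)) side [ 0.626  -0.0137] top [ 0.6277 -0.0188]
```

Checks: box centre (0.525, 0.121), yaw about 0.008. That predicts the disc at (0.608, 0.009), which agrees with triangulation. Wedge length comes out at 140 mm (so it is the large one), heading about 4° towards +x, with the foot mark at about (0.611, 0.002). Next I'll move above the disc.

```bash
cat > g.py <<'E'
import sys,numpy as np
from station import arm
from scipy.spatial.transform import Rotation as R
def d(p,yaw,frac=1):
    o=arm.get_obs();Q=R.from_euler("xyz",o["ee_rot"])
    s=Q.inv().apply(np.array(p)-o["position"])/.2
    w=np.degrees((Q.inv()*R.from_euler("xyz",[np.pi,0,yaw])).as_rotvec())/30
    print("t",round(o["time"],2),"pos",o["position"].round(4),"rpy",o["ee_rot"].round(3),"F",o["ft_force"].round(2))
    print("shift",s.round(4),"turn",w.round(4))
if __name__=="__main__": 
    a=[float(x) for x in sys.argv[1:]];d(a[:3],a[3])
E
python3 g.py 0.608 0.0095 0.24 0
```

```text
t 0.1 pos [0.1798 0.5983 0.2418] rpy [3.142e+00 1.000e-03 1.279e+00] F [-0.34 -0.11  0.88]
shift [-2.2035  2.8977  0.0114] turn [1.3000e-03 1.5000e-03 2.4427e+00]
```

servo_tool([
  [1,-0.11,0.145,0,0,0,0.12],
  [1,-0.22,0.29,0,0,0,0.24],
  [1,-0.33,0.435,0,0,0,0.36],
  [1,-0.44,0.58,0,0,0,0.48],
  [1,-0.55,0.72,0,0,0,0.6],
], squeeze=20)

```text
time: 0.52
position: [0.2869, 0.45, 0.2421]
ee_rot: [3.141, 0.0, 0.962]
ft_force: [0.9, 0.6, -0.0]
finger_gap: 0.301
```

```bash
python3 g.py 0.608 0.0095 0.24 0
```

```text
t 0.52 pos [0.2869 0.45   0.2421] rpy [3.141 0.    0.962] F [ 0.87  0.65 -0.04]
shift [-0.8876  2.5771  0.0111] turn [6.0000e-04 7.0000e-04 1.8365e+00]
```

servo_tool([
  [1,-0.06,0.17,0,0,0,0.12],
  [1,-0.12,0.34,0,0,0,0.24],
  [1,-0.18,0.52,0,0,0,0.37],
  [1,-0.24,0.69,0,0,0,0.49],
  [1,-0.3,0.86,0,0,0,0.61],
])

```text
time: 0.93
position: [0.3939, 0.3028, 0.2423]
ee_rot: [-3.142, 0.0, 0.642]
ft_force: [1.3, 0.8, -0.2]
finger_gap: 0.003
```

```bash
python3 g.py 0.608 0.0095 0.24 0
```

```text
t 0.93 pos [0.3939 0.3028 0.2423] rpy [-3.142  0.     0.642] F [ 1.34  0.81 -0.16]
shift [-0.0215  1.8156  0.0113] turn [0.0000e+00 3.0000e-04 1.2267e+00]
```

servo_tool([
  [1,0,0.18,0,0,0,0.12],
  [1,0,0.36,0,0,0,0.24],
  [1,0,0.54,0,0,0,0.37],
  [1,-0.01,0.72,0,0,0,0.49],
  [1,-0.01,0.9,0,0,0,0.61],
])

```text
time: 1.35
position: [0.5004, 0.1577, 0.2422]
ee_rot: [-3.142, 0.0, 0.323]
ft_force: [0.3, 0.2, -0.5]
finger_gap: 0.004
```

```bash
python3 g.py 0.608 0.0095 0.15 0
```

```text
t 1.35 pos [0.5004 0.1577 0.2422] rpy [-3.142  0.     0.323] F [ 0.34  0.2  -0.55]
shift [0.275  0.8735 0.4611] turn [1.000e-04 6.000e-04 6.167e-01]
```

servo_tool([
  [1,0.05,0.17,0.05,0,0,0.12],
  [1,0.11,0.35,0.13,0,0,0.24],
  [1,0.165,0.53,0.24,0,0,0.37],
  [1,0.22,0.71,0.35,0,0,0.49],
  [1,0.275,0.873,0.44,0,0,0.617],
])

```text
time: 1.77
position: [0.6078, 0.0109, 0.1534]
ee_rot: [-3.142, 0.001, 0.0]
ft_force: [0.2, 1.1, 0.4]
finger_gap: 0.001
```

servo_tool([
  [1,0,0,0,0,0,0],
  [1,0,0,0,0,0,0],
])

```text
time: 1.93
position: [0.6072, 0.0102, 0.153]
ee_rot: [3.14, 0.003, -0.0]
ft_force: [-1.2, 0.3, 0.9]
finger_gap: 0.003
```

```bash
python3 g.py 0.608 0.0095 0.12 0; python3 - <<'E'
from h import *
a=arm.capture("side");b=arm.capture("top")
cv2.imwrite("pics/m1.png",np.hstack([cv2.resize(x[...,::-1],None,fx=2,fy=2,interpolation=cv2.INTER_CUBIC)for x in(a[170:370,230:430],b[150:350,270:470])]))
E
```

```text
t 1.93 pos [0.6072 0.0102 0.153 ] rpy [ 3.14e+00  3.00e-03 -0.00e+00] F [-1.21  0.35  0.89]
shift [0.0047 0.0034 0.165 ] turn [ 0.0029  0.0052 -0.0006]
```

View pics/m1.png

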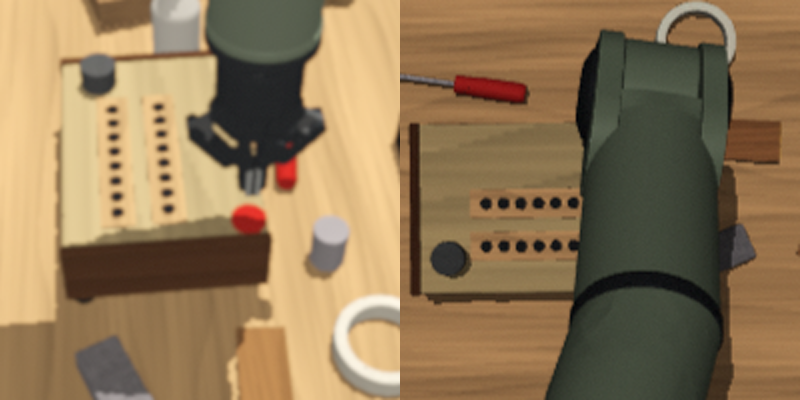

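The fingers are shut and stand over the disc. I'll lower them in slow steps.

servo_tool([
  [1,0.005,0.003,0.05,0,0,0],
  [1,0.005,0.003,0.1,0,0,0],
  [1,0.005,0.003,0.14,0,0,0],
  [1,0.005,0.003,0.165,0,0,0],
  [1,0.005,0.003,0.165,0,0,0],
])

```text
time: 2.45
position: [0.6077, 0.0122, 0.1205]
ee_rot: [3.141, 0.002, 0.004]
ft_force: [-0.9, -0.6, -0.3]
finger_gap: 0.001
```

servo_tool([
  [1,0,0,0.01,0,0,0],
  [1,0,0,0.02,0,0,0],
  [1,0,0,0.03,0,0,0],
  [1,0,0,0.03,0,0,0],
])

```text
time: 2.78
position: [0.6083, 0.0119, 0.1156]
ee_rot: [3.142, 0.0, 0.003]
ft_force: [-0.3, -0.7, -0.6]
finger_gap: 0.0
```

servo_tool([
  [1,0,0,0.005,0,0,0],
  [1,0,0,0.01,0,0,0],
  [1,0,0,0.015,0,0,0],
  [1,0,0,0.02,0,0,0],
  [1,0,0,0.02,0,0,0],
])

```text
time: 3.2
position: [0.6088, 0.0116, 0.1119]
ee_rot: [3.141, -0.001, 0.003]
ft_force: [1.0, -1.0, 3.1]
finger_gap: -0.002
```

servo_tool([
  [1,0,0,0.005,0,0,0],
  [1,0,0,0.01,0,0,0],
  [1,0,0,0.015,0,0,0],
  [1,0,0,0.02,0,0,0],
  [1,0,0,0.02,0,0,0],
])

```text
time: 3.62
position: [0.608, 0.0121, 0.1074]
ee_rot: [-3.141, 0.001, 0.003]
ft_force: [0.3, -0.5, -0.0]
finger_gap: -0.0
```

servo_tool([
  [1,0,0,0.005,0,0,0],
  [1,0,0,0.01,0,0,0],
  [1,0,0,0.01,0,0,0],
])

```text
time: 3.87
position: [0.6084, 0.0118, 0.1057]
ee_rot: [3.142, 0.0, 0.003]
ft_force: [1.3, -0.4, 4.4]
finger_gap: -0.0
```

servo_tool([
  [1,0,0,0.005,0,0,0],
  [1,0,0,0.01,0,0,0],
  [1,0,0,0.01,0,0,0],
])

```text
time: 4.12
position: [0.6088, 0.0117, 0.105]
ee_rot: [-3.141, -0.001, 0.003]
ft_force: [-5.5, -1.3, 23.4]
finger_gap: 0.003
```

servo_tool([
  [1,0,0,0.003,0,0,0],
  [1,0,0,0.006,0,0,0],
  [1,0,0,0.006,0,0,0],
])

```text
time: 4.37
position: [0.609, 0.0116, 0.1047]
ee_rot: [-3.141, -0.002, 0.002]
ft_force: [-8.8, -1.7, 40.3]
finger_gap: -0.003
```

```bash
python3 - <<'E'
from h import *
a=arm.capture("side")
S=cv2.imread("pics/side0.png")
cv2.imwrite("pics/m2.png",np.hstack([cv2.resize(x,None,fx=2,fy=2,interpolation=cv2.INTER_CUBIC)for x in(a[170:370,230:430,::-1],S[170:370,230:430])]))
o=arm.get_obs();print(o["position"],o["ft_force"])
E
```

```text
[0.609012   0.01156947 0.10473791] [-9.0776447  -0.82888837 40.10282389]
```

View pics/m2.png

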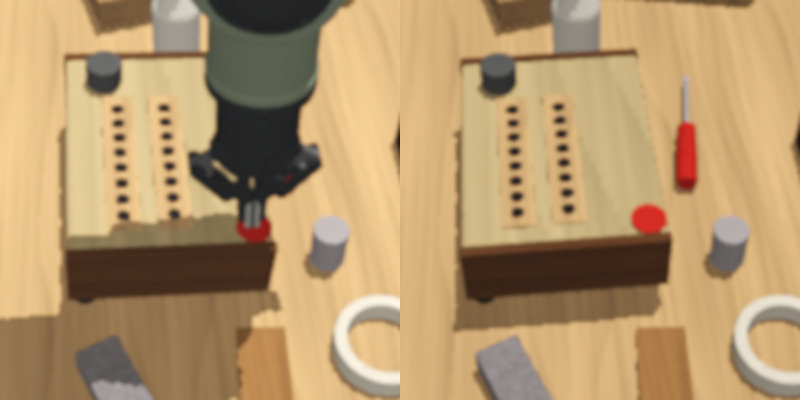

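The corner has tilted down and the force climbed as the foot met the bench, so it rocked by about 8 mm. Now I'll release it.

servo_tool([
  [1,0,0,-0.02,0,0,0],
  [1,0,0,-0.04,0,0,0],
  [1,0,0,-0.06,0,0,0],
  [1,0,0,-0.1,0,0,0],
  [1,0,0,-0.2,0,0,0],
])

```text
time: 4.83
position: [0.6071, 0.012, 0.1413]
ee_rot: [3.141, 0.004, 0.003]
ft_force: [0.3, 0.8, -0.4]
finger_gap: 0.0
```

```bash
python3 g.py 0.606 -0.235 0.15 -0.07
```

```text
t 4.83 pos [0.6071 0.012  0.1413] rpy [3.141e+00 4.000e-03 3.000e-03] F [ 0.26  0.85 -0.44]
shift [-0.0098  1.2349 -0.0432] turn [0.0011 0.007  0.1398]
```

servo_tool([
  [0.85,0,0.15,-0.02,0,0,0.03],
  [0.85,0,0.35,-0.04,0,0,0.06],
  [0.85,0,0.55,-0.04,0,0,0.1],
  [0.85,-0.005,0.75,-0.04,0,0,0.14],
  [0.85,-0.005,0.92,-0.04,0,0,0.14],
])

```text
time: 5.25
position: [0.6074, -0.175, 0.1511]
ee_rot: [3.141, -0.0, -0.073]
ft_force: [0.3, -0.5, 0.2]
finger_gap: 0.149
```

servo_tool([
  [0.85,0,0.15,0,0,0,0],
  [0.85,0,0.28,0.05,0,0,0],
  [0.85,0,0.31,0.2,0,0,0],
  [0.85,0,0.31,0.35,0,0,0],
  [0.85,0,0.31,0.45,0,0,0],
])

```text
time: 5.67
position: [0.6025, -0.2344, 0.0585]
ee_rot: [-3.141, 0.002, -0.072]
ft_force: [0.6, -0.1, -0.4]
finger_gap: 0.154
```

```bash
python3 g.py 0.606 -0.225 0.022 -0.07;python3 - <<'E'
from h import *
a=arm.capture("side");b=arm.capture("top")
cv2.imwrite("pics/m3.png",np.hstack([cv2.resize(x[...,::-1],None,fx=2,fy=2,interpolation=cv2.INTER_CUBIC)for x in(a[250:450,250:450],b[150:350,320:520])]))
E
```

```text
t 5.67 pos [ 0.6025 -0.2344  0.0585] rpy [-3.141e+00  2.000e-03 -7.200e-02] F [ 0.57 -0.09 -0.43]
shift [ 0.0142 -0.0482  0.1823] turn [-0.0009  0.0035 -0.003 ]
```

View pics/m3.png

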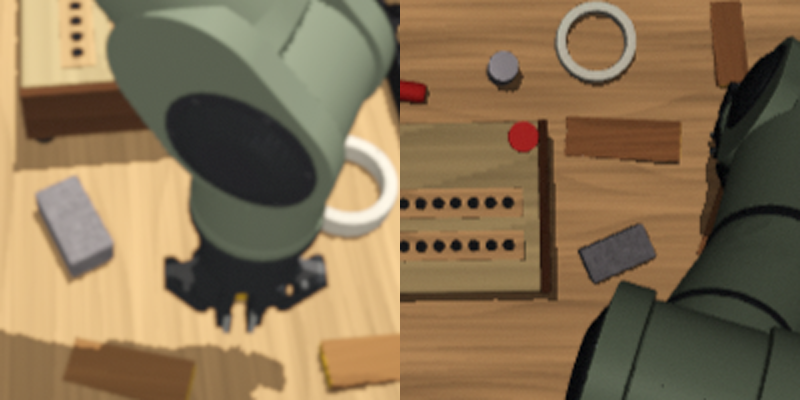

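servo_tool([
  [0.85,0.015,-0.01,0.08,0,0,0],
  [0.85,0.015,-0.02,0.15,0,0,0],
  [0.85,0.015,-0.03,0.18,0,0,0],
  [0.85,0.015,-0.05,0.18,0,0,0],
  [0.85,0.015,-0.08,0.18,0,0,0],
])

```text
time: 6.18
position: [0.6077, -0.2183, 0.0251]
ee_rot: [3.141, -0.0, -0.071]
ft_force: [-0.1, -0.3, -0.3]
finger_gap: 0.147
```

servo_tool([
  [0.85,0,-0.02,0,0,0,0],
  [0.85,0,-0.04,0,0,0,0],
  [0.85,0,-0.06,0,0,0,0],
  [0.85,0,-0.08,0,0,0,0],
  [0.85,0,-0.1,0,0,0,0],
])

```text
time: 6.6
position: [0.6093, -0.1981, 0.0249]
ee_rot: [3.141, -0.001, -0.07]
ft_force: [-0.1, -1.0, 0.2]
finger_gap: 0.145
```

```bash
python3 g.py 0.608 -0.16 0.022 -0.04;python3 - <<'E'
from h import *
a=arm.capture("side");b=arm.capture("top")
cv2.imwrite("pics/m4.png",np.hstack([cv2.resize(x[...,::-1],None,fx=2,fy=2,interpolation=cv2.INTER_CUBIC)for x in(a[250:450,250:450],b[150:350,320:520])]))
E
```

```text
t 6.6 pos [ 0.6093 -0.1981  0.0249] rpy [ 3.141e+00 -1.000e-03 -7.000e-02] F [-0.14 -0.99  0.2 ]
shift [-0.0199 -0.1896  0.0146] turn [ 0.0006 -0.001  -0.058 ]
```

View pics/m4.png

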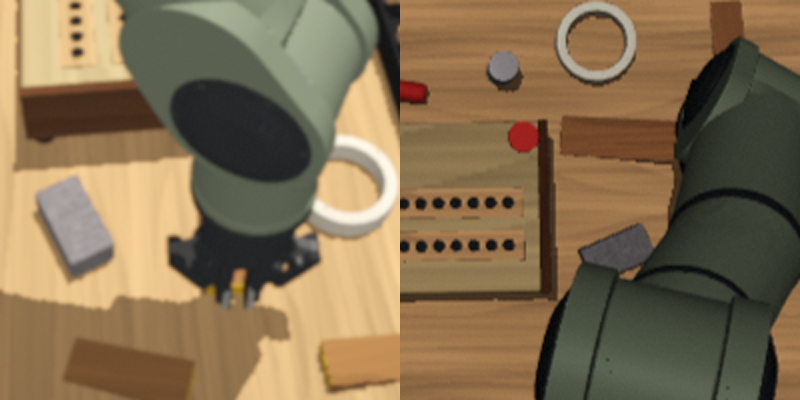

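The fingers are on the yellow end and the wedge has started to slide. I'll lower a little and keep pushing.

servo_tool([
  [0.85,-0.002,-0.03,0.01,0,0,-0.01],
  [0.85,-0.005,-0.07,0.02,0,0,-0.02],
  [0.85,-0.009,-0.11,0.025,0,0,-0.03],
  [0.85,-0.012,-0.15,0.025,0,0,-0.04],
  [0.85,-0.014,-0.19,0.025,0,0,-0.05],
])

```text
time: 7.12
position: [0.6088, -0.1589, 0.0193]
ee_rot: [-3.141, 0.001, -0.043]
ft_force: [-0.1, -0.2, -1.0]
finger_gap: 0.152
```

servo_tool([
  [0.85,-0.001,-0.02,0,0,0,0],
  [0.85,-0.002,-0.04,0,0,0,0],
  [0.85,-0.003,-0.06,0,0,0,0],
  [0.85,-0.004,-0.08,0,0,0,0],
])

```text
time: 7.45
position: [0.6089, -0.144, 0.0196]
ee_rot: [3.141, -0.0, -0.044]
ft_force: [-0.7, -1.6, 0.4]
finger_gap: 0.147
```

```bash
python3 g.py 0.606 -0.121 0.02 -0.04;python3 - <<'E'
from h import *
a=arm.capture("side");b=arm.capture("top")
cv2.imwrite("pics/m5.png",np.hstack([cv2.resize(x[...,::-1],None,fx=2,fy=2,interpolation=cv2.INTER_CUBIC)for x in(a[250:450,250:450],b[150:350,320:520])]))
E
```

```text
t 7.45 pos [ 0.6089 -0.144   0.0196] rpy [ 3.141 -0.    -0.044] F [-0.69 -1.58  0.43]
shift [-0.0196 -0.1142 -0.002 ] turn [ 0.0004 -0.     -0.0085]
```

View pics/m5.png

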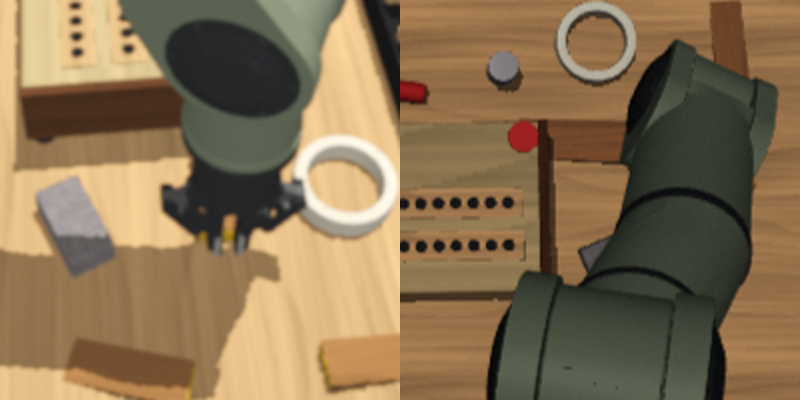

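servo_tool([
  [0.85,0,-0.02,0,0,0,0],
  [0.85,-0.001,-0.04,0,0,0,0],
  [0.85,-0.002,-0.055,0,0,0,0],
  [0.85,-0.003,-0.065,0,0,0,0],
])

```text
time: 7.88
position: [0.6089, -0.1308, 0.0196]
ee_rot: [-3.142, -0.0, -0.044]
ft_force: [-0.5, -1.5, 1.5]
finger_gap: 0.152
```

servo_tool([
  [0.85,0,-0.008,0,0,0,0],
  [0.85,0,-0.015,0,0,0,0],
])

```text
time: 8.05
position: [0.6091, -0.1281, 0.0196]
ee_rot: [3.142, -0.0, -0.044]
ft_force: [0.3, -0.9, 0.9]
finger_gap: 0.153
```

servo_tool([
  [0.85,0,-0.005,0,0,0,0],
  [0.85,0,-0.01,0,0,0,0],
])

```text
time: 8.22
position: [0.6091, -0.1263, 0.0196]
ee_rot: [3.141, -0.0, -0.044]
ft_force: [-1.1, -0.6, 0.2]
finger_gap: 0.152
```

servo_tool([
  [0.85,0,-0.005,0,0,0,0],
  [0.85,0,-0.01,0,0,0,0],
])

```text
time: 8.38
position: [0.6092, -0.1242, 0.0196]
ee_rot: [3.142, -0.0, -0.044]
ft_force: [-0.0, -2.4, 1.4]
finger_gap: 0.15
```

servo_tool([
  [0.85,0,-0.005,0,0,0,0],
  [0.85,0,-0.01,0,0,0,0],
])

```text
time: 8.55
position: [0.6093, -0.1221, 0.0196]
ee_rot: [3.142, -0.0, -0.044]
ft_force: [0.0, -1.4, 1.7]
finger_gap: 0.15
```

servo_tool([
  [0.85,0,-0.005,0,0,0,0],
  [0.85,0,-0.005,0,0,0,0],
])

```text
time: 8.72
position: [0.6094, -0.1209, 0.0196]
ee_rot: [-3.141, 0.0, -0.044]
ft_force: [0.4, 0.5, -0.1]
finger_gap: 0.149
```

servo_tool([
  [0.85,0,-0.005,0,0,0,0],
  [0.85,0,-0.005,0,0,0,0],
])

```text
time: 8.88
position: [0.6093, -0.1199, 0.0195]
ee_rot: [-3.141, 0.0, -0.044]
ft_force: [0.2, -0.1, 0.0]
finger_gap: 0.156
```

servo_tool([
  [0.85,0,-0.005,0,0,0,0],
  [0.85,0,-0.005,0,0,0,0],
])

```text
time: 9.05
position: [0.6094, -0.1189, 0.0196]
ee_rot: [-3.141, 0.0, -0.044]
ft_force: [0.2, -0.5, -0.3]
finger_gap: 0.151
```

servo_tool([
  [0.85,0,-0.005,0,0,0,0],
  [0.85,0,-0.005,0,0,0,0],
])

```text
time: 9.22
position: [0.6095, -0.1179, 0.0196]
ee_rot: [-3.141, 0.0, -0.044]
ft_force: [0.5, -0.3, -0.5]
finger_gap: 0.151
```

servo_tool([
  [0.85,0,-0.005,0,0,0,0],
  [0.85,0,-0.01,0,0,0,0],
])

```text
time: 9.38
position: [0.6095, -0.1161, 0.0196]
ee_rot: [3.142, 0.0, -0.044]
ft_force: [0.2, 0.2, -1.4]
finger_gap: 0.148
```

servo_tool([
  [0.85,0,-0.005,0,0,0,0],
  [0.85,0,-0.005,0,0,0,0],
])

```text
time: 9.55
position: [0.6096, -0.1149, 0.0196]
ee_rot: [-3.141, 0.0, -0.044]
ft_force: [0.7, 0.0, -0.2]
finger_gap: 0.152
```

servo_tool([
  [0.85,0,-0.005,0,0,0,0],
  [0.85,0,-0.005,0,0,0,0],
])

```text
time: 9.72
position: [0.6096, -0.114, 0.0196]
ee_rot: [-3.142, 0.0, -0.044]
ft_force: [0.2, 0.1, 0.0]
finger_gap: 0.146
```

```bash
python3 - <<'E'
from h import *
a=arm.capture("side");b=arm.capture("top")
cv2.imwrite("pics/m6.png",np.hstack([cv2.resize(x[...,::-1],None,fx=2,fy=2,interpolation=cv2.INTER_CUBIC)for x in(a[250:450,250:450],b[150:350,320:520])]))
print(arm.get_obs()["ft_force"])
E
```

```text
[-0.7726392   0.02257737 -0.36179244]
```

View pics/m6.png

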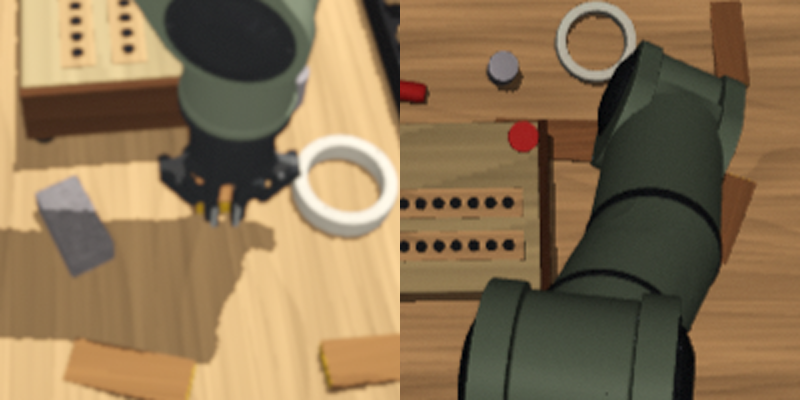

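servo_tool([
  [0.85,0,-0.005,0,0,0,0],
  [0.85,0,-0.01,0,0,0,0],
])

```text
time: 9.98
position: [0.6097, -0.1123, 0.0196]
ee_rot: [3.141, 0.0, -0.044]
ft_force: [-0.6, -0.7, 0.5]
finger_gap: 0.154
```

servo_tool([
  [0.85,0,-0.005,0,0,0,0],
  [0.85,0,-0.005,0,0,0,0],
])

```text
time: 10.15
position: [0.6098, -0.1109, 0.0196]
ee_rot: [-3.142, 0.0, -0.044]
ft_force: [-1.0, -0.0, -0.5]
finger_gap: 0.149
```

servo_tool([
  [0.85,0,-0.005,0,0,0,0],
  [0.85,0,-0.005,0,0,0,0],
])

```text
time: 10.32
position: [0.6099, -0.11, 0.0196]
ee_rot: [-3.142, -0.0, -0.044]
ft_force: [0.3, 0.9, -0.4]
finger_gap: 0.15
```

servo_tool([
  [0.85,0,-0.005,0,0,0,0],
  [0.85,0,-0.005,0,0,0,0],
])

```text
time: 10.48
position: [0.6099, -0.109, 0.0196]
ee_rot: [-3.142, 0.0, -0.044]
ft_force: [0.5, 0.7, -0.0]
finger_gap: 0.146
```

```bash
python3 - <<'E'
from h import *
a=arm.capture("side");b=arm.capture("top")
print(red(b,(365,205,395,230)),red(cv2.imread("pics/top0.png")[...,::-1].copy(),(365,205,395,230)))
cv2.imwrite("pics/m7.png",np.hstack([cv2.resize(x[...,::-1],None,fx=4,fy=4,interpolation=cv2.INTER_CUBIC)for x in(a[280:380,310:410],b[190:290,370:470])]))
E
```

```text
(381.23837209302326, 217.97674418604652, 172.0) (381.3058823529412, 217.88823529411764, 170.0)
```

View pics/m7.png

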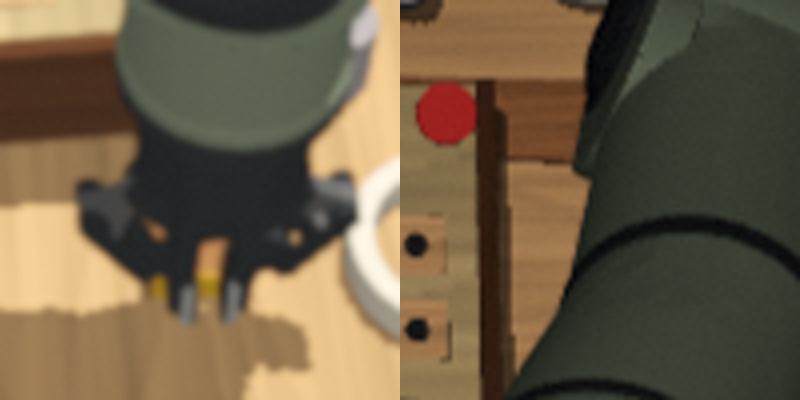

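The box hasn't moved and the wedge is in line with the foot. I'll keep pushing.

servo_tool([
  [0.85,0,-0.005,0,0,0,0],
  [0.85,0,-0.005,0,0,0,0],
])

```text
time: 10.75
position: [0.6099, -0.1081, 0.0196]
ee_rot: [-3.142, -0.0, -0.044]
ft_force: [-0.2, 0.1, 0.2]
finger_gap: 0.149
```

servo_tool([
  [0.85,0,-0.005,0,0,0,0],
  [0.85,0,-0.005,0,0,0,0],
])

```text
time: 10.92
position: [0.61, -0.107, 0.0196]
ee_rot: [-3.142, -0.0, -0.044]
ft_force: [0.3, -0.1, -0.6]
finger_gap: 0.153
```

servo_tool([
  [0.85,0,-0.005,0,0,0,0],
  [0.85,0,-0.005,0,0,0,0],
])

```text
time: 11.08
position: [0.61, -0.1061, 0.0196]
ee_rot: [3.142, 0.0, -0.044]
ft_force: [-0.0, 0.2, -1.4]
finger_gap: 0.15
```

servo_tool([
  [0.85,0,-0.005,0,0,0,0],
  [0.85,0,-0.005,0,0,0,0],
])

```text
time: 11.25
position: [0.6101, -0.1052, 0.0196]
ee_rot: [3.141, -0.0, -0.044]
ft_force: [-0.8, -1.8, -0.1]
finger_gap: 0.149
```

servo_tool([
  [0.85,0,-0.005,0,0,0,0],
  [0.85,0,-0.005,0,0,0,0],
])

```text
time: 11.42
position: [0.6101, -0.1044, 0.0196]
ee_rot: [3.141, -0.0, -0.044]
ft_force: [0.5, -3.2, -0.2]
finger_gap: 0.149
```

servo_tool([
  [0.85,0,-0.005,0,0,0,0],
  [0.85,0,-0.005,0,0,0,0],
])

```text
time: 11.58
position: [0.6101, -0.1035, 0.0196]
ee_rot: [3.141, -0.0, -0.044]
ft_force: [-0.2, -4.2, -0.6]
finger_gap: 0.148
```

servo_tool([
  [0.85,0,-0.005,0,0,0,0],
  [0.85,0,-0.005,0,0,0,0],
])

```text
time: 11.75
position: [0.6101, -0.1027, 0.0196]
ee_rot: [3.141, -0.0, -0.045]
ft_force: [-0.1, -6.1, -1.0]
finger_gap: 0.148
```

servo_tool([
  [0.85,0,-0.005,0,0,0,0],
  [0.85,0,-0.005,0,0,0,0],
])

```text
time: 11.92
position: [0.6101, -0.102, 0.0196]
ee_rot: [3.141, -0.0, -0.045]
ft_force: [0.2, -7.3, -0.4]
finger_gap: 0.152
```

It is snug at about 7 N. I'll check the box, then back off.

servo_tool([
  [0.85,0,0,0,0,0,0],
  [0.85,0,0,0,0,0,0],
])

```text
time: 12.08
position: [0.6102, -0.102, 0.0196]
ee_rot: [3.141, -0.0, -0.045]
ft_force: [0.8, -7.2, -1.3]
finger_gap: 0.155
```

servo_tool([
  [0.85,0,0.03,0,0,0,0],
  [0.85,0,0.1,0,0,0,0],
  [0.85,0,0.2,-0.05,0,0,0],
  [0.85,0,0.25,-0.2,0,0,0],
  [0.85,0,0.25,-0.4,0,0,0],
])

```text
time: 12.5
position: [0.6058, -0.1548, 0.0985]
ee_rot: [3.141, 0.004, -0.048]
ft_force: [0.7, -0.3, 1.2]
finger_gap: 0.149
```

servo_tool([
  [1,0,0,-0.15,0,0,0],
  [1,0,0,-0.3,0,0,0],
  [1,0,0,-0.3,0,0,0],
])

```text
time: 12.75
position: [0.6101, -0.153, 0.1653]
ee_rot: [3.141, -0.007, -0.045]
ft_force: [0.8, -0.1, 1.5]
finger_gap: 0.005
```

```bash
python3 g.py 0.608 0.0095 0.15 0; python3 - <<'E'
from h import *
a=arm.capture("side");b=arm.capture("top")
print(red(b,(365,205,395,230)),red(a,(335,265,372,295)))
cv2.imwrite("pics/m8.png",np.hstack([cv2.resize(x[...,::-1],None,fx=2,fy=2,interpolation=cv2.INTER_CUBIC)for x in(a[200:400,250:450],b[150:350,270:470])]))
E
```

```text
t 12.75 pos [ 0.6101 -0.153   0.1653] rpy [ 3.141 -0.007 -0.045] F [ 0.8  -0.09  1.49]
shift [-0.0475 -0.8112  0.0759] turn [ 0.0015 -0.0139 -0.0862]
(381.0574712643678, 217.99425287356323, 174.0) (348.6666666666667, 278.3636363636364, 33.0)
```

View pics/m8.png

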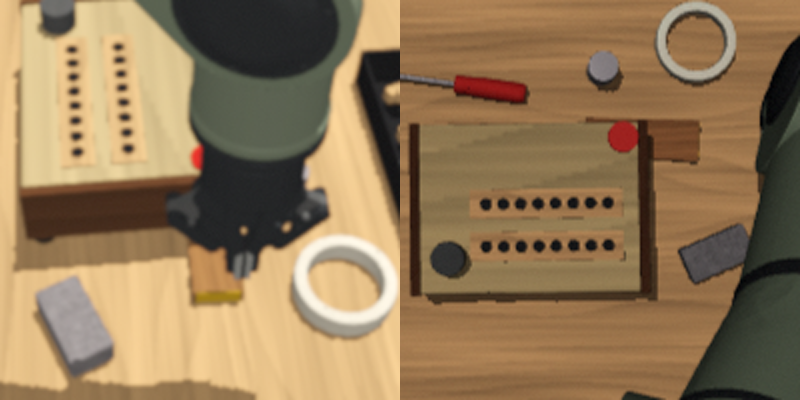

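The wedge is under the corner, its blunt end near y≈-0.09. That puts the foot at x≈+0.02 in the wedge frame, within limits. The disc pixel has moved less than 0.3 px. Now the proof press.

servo_tool([
  [1,-0.01,-0.16,0,0,0,-0.02],
  [1,-0.02,-0.34,0,0,0,-0.04],
  [1,-0.03,-0.52,0.02,0,0,-0.06],
  [1,-0.045,-0.7,0.05,0,0,-0.085],
  [1,-0.045,-0.81,0.076,0,0,-0.085],
])

```text
time: 13.27
position: [0.6051, 0.0149, 0.1427]
ee_rot: [-3.14, 0.002, 0.004]
ft_force: [-0.2, -0.2, 0.4]
finger_gap: -0.0
```

servo_tool([
  [1,0,0,0.03,0,0,0],
  [1,0,0,0.07,0,0,0],
  [1,0,0,0.11,0,0,0],
  [1,0,0,0.14,0,0,0],
  [1,0,0,0.14,0,0,0],
])

```text
time: 13.68
position: [0.6054, 0.0096, 0.1147]
ee_rot: [3.141, 0.002, -0.001]
ft_force: [-0.7, -0.8, -0.4]
finger_gap: -0.0
```

```bash
python3 g.py 0.608 0.0095 0.115 0
```

```text
t 13.68 pos [0.6054 0.0096 0.1147] rpy [ 3.141e+00  2.000e-03 -1.000e-03] F [-0.75 -0.8  -0.39]
shift [ 0.0131  0.0006 -0.0016] turn [ 0.0013  0.0043 -0.0028]
```

servo_tool([
  [1,0,0,0.005,0,0,0],
  [1,0,0,0.005,0,0,0],
])

```text
time: 13.85
position: [0.6063, 0.0104, 0.1154]
ee_rot: [3.141, -0.0, -0.001]
ft_force: [0.5, 0.5, 0.1]
finger_gap: 0.002
```

servo_tool([
  [1,0,0,0.003,0,0,0],
  [1,0,0,0.003,0,0,0],
])

```text
time: 14.02
position: [0.6063, 0.0109, 0.115]
ee_rot: [-3.142, -0.0, 0.0]
ft_force: [-0.5, 0.8, -0.5]
finger_gap: 0.0
```

servo_tool([
  [1,0,0,0.002,0,0,0],
  [1,0,0,0.002,0,0,0],
])

```text
time: 14.18
position: [0.6062, 0.0111, 0.1145]
ee_rot: [-3.142, -0.0, 0.0]
ft_force: [-0.1, -0.2, -0.1]
finger_gap: -0.001
```

servo_tool([
  [1,0,0,0.003,0,0,0],
  [1,0,0,0.003,0,0,0],
])

```text
time: 14.35
position: [0.6062, 0.0111, 0.1138]
ee_rot: [-3.142, -0.0, 0.0]
ft_force: [0.5, 0.2, -0.0]
finger_gap: 0.001
```

servo_tool([
  [1,0,0,0.002,0,0,0],
  [1,0,0,0.002,0,0,0],
])

```text
time: 14.52
position: [0.6062, 0.0111, 0.1135]
ee_rot: [-3.142, -0.0, 0.0]
ft_force: [-0.3, -0.0, 2.8]
finger_gap: 0.0
```

servo_tool([
  [1,0,0,0.001,0,0,0],
  [1,0,0,0.001,0,0,0],
])

```text
time: 14.68
position: [0.6063, 0.0111, 0.1134]
ee_rot: [-3.141, -0.0, 0.0]
ft_force: [-0.9, -0.3, 5.7]
finger_gap: -0.0
```

servo_tool([
  [1,0,0,0.0015,0,0,0],
  [1,0,0,0.0015,0,0,0],
  [1,0,0,0.0015,0,0,0],
])

```text
time: 14.93
position: [0.6063, 0.0111, 0.1134]
ee_rot: [-3.141, -0.0, 0.0]
ft_force: [-3.0, 1.2, 10.2]
finger_gap: 0.002
```

servo_tool([
  [1,0,0,0,0,0,0],
  [1,0,0,0,0,0,0],
  [1,0,0,0,0,0,0],
  [1,0,0,0,0,0,0],
  [1,0,0,0,0,0,0],
])

```text
time: 15.35
position: [0.6063, 0.011, 0.1134]
ee_rot: [-3.141, -0.0, 0.0]
ft_force: [-3.5, 0.4, 9.9]
finger_gap: 0.003
```

```bash
python3 - <<'E'
from station import arm
o=arm.get_obs();print(o["time"],o["position"],o["ft_force"])
E
```

```text
15.35 [0.60633003 0.01104873 0.11341103] [-3.45128938  0.36134525  9.92549547]
```

I held 10 N for about 0.6 s and the tool stayed at 0.1134, against a sink to 0.105 earlier, so the box doesn't rock. Now I'll retreat and check.

servo_tool([
  [1,0,0,-0.01,0,0,0],
  [1,0,0,-0.05,0,0,0],
  [1,0,0,-0.2,0,0,0],
  [1,0,0,-0.4,0,0,0],
  [1,0,0,-0.6,0,0,0],
])

```text
time: 15.77
position: [0.6055, 0.0108, 0.2343]
ee_rot: [3.141, 0.002, -0.0]
ft_force: [0.6, 0.6, 0.8]
finger_gap: -0.001
```

servo_tool([
  [1,-0.15,-0.05,-0.05,0,0,0],
  [1,-0.3,-0.1,-0.05,0,0,0],
  [1,-0.45,-0.2,-0.05,0,0,0],
  [1,-0.5,-0.4,-0.05,0,0,0],
  [1,-0.5,-0.6,-0.05,0,0,0],
])

```text
time: 16.18
position: [0.504, 0.1312, 0.2441]
ee_rot: [-3.141, -0.0, -0.002]
ft_force: [1.7, 1.3, 0.4]
finger_gap: -0.003
```

servo_tool([
  [1,0,-0.2,0,0,0,0],
  [1,0,-0.4,0,0,0,0],
  [1,0,-0.6,0,0,0,0],
  [1,0,-0.7,0,0,0,0],
  [1,0,-0.7,0,0,0,0],
])

```text
time: 16.6
position: [0.505, 0.2764, 0.2428]
ee_rot: [-3.14, 0.0, 0.006]
ft_force: [1.2, 0.4, -0.6]
finger_gap: -0.0
```

```bash
python3 - <<'E'
from h import *
a=arm.capture("side");b=arm.capture("top")
print(red(b,(365,205,395,230)),red(a,(335,265,372,295)),arm.get_obs()["position"],arm.get_obs()["ft_force"])
cv2.imwrite("pics/m9.png",np.hstack([cv2.resize(x[...,::-1],None,fx=2,fy=2,interpolation=cv2.INTER_CUBIC)for x in(a[200:400,250:450],b[150:350,270:470])]))
E
```

```text
(381.0342857142857, 217.97714285714287, 175.0) (353.92814371257487, 279.21556886227546, 167.0) [0.50588381 0.27146289 0.24302801] [ 0.02830092 -0.22988282 -0.09337321]
```

View pics/m9.png

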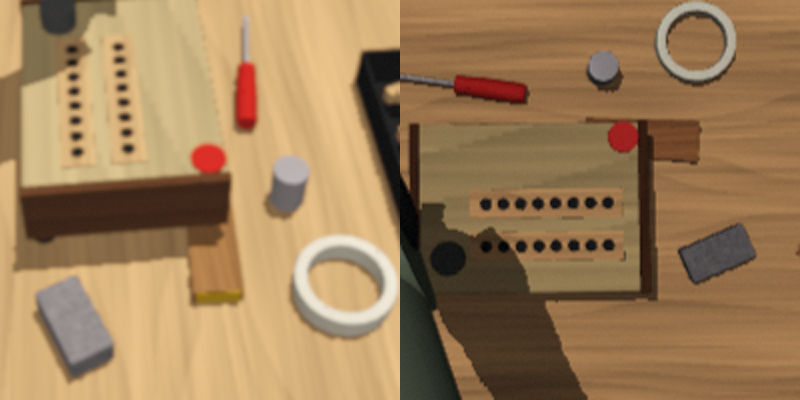

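```bash
python3 - <<'E'
from h import *
l,r=plane("side",346.8,345.5,.022),plane("side",370.5,345,.022);tl,tr=plane("top",419.3,230.3,.022),plane("top",419.5,210.3,.022)
f=np.array([.611,.0015])
for a,b in((l,r),(tl,tr)):
    m=((a+b)/2)[:2];print(a[:2],b[:2],"m",m)
    for th in(.03,.06):
        ax=np.array([np.sin(th),np.cos(th)]);ay=np.array([-ax[1],ax[0]]);d=f-m
        print(th,"foot in wedge x",d@ax-.07,"y",d@ay)
arm.close_job()
E
```

```text
[ 0.5842414  -0.09170389] [ 0.62996788 -0.09448304] m [ 0.60710464 -0.09309346]
0.03 foot in wedge x 0.024667742693243136 y -0.0010562269017160729
0.06 foot in wedge x 0.024656827458215957 y 0.0017838546598680923
[ 0.58287562 -0.09044654] [ 0.63277324 -0.09155312] m [ 0.60782443 -0.09099983]
0.03 foot in wedge x 0.022553459792824013 y -0.0003995615535905319
0.06 foot in wedge x 0.02252379890816443 y 0.0023768055575811124
the job is handed in; nothing more can be done
```

The wedge is snug under the short foot, the box no longer rocks, and the job is handed in. The whole run took about 17 of the 58 s.

- **First press:** I pressed the red disc until the short foot met the bench. The corner sank about 8–9 mm.
- **Wedge:** I slid the large wedge in along the bench until it took about 7 N.
- **Proof press:** I pressed the disc again at about 10 N for roughly 0.6 s. The tool held at 0.1134 m, against 0.105 m when the box rocked.
- **Wedge position:** Measured from both views, the foot sits at x≈+23 mm, y≈0–2 mm in the wedge frame, within limits; the two views differ by about 2 mm.
- **Surroundings:** The disc image moved less than 0.3 px (under 1 mm). The sander, slug, screwdriver and tape look unmoved. I did not measure the glue bottle or carton at the end, but the arm never went low near them. The arm finished clear of everything, with force readings near zero.

**What disagreed or went unchecked:**
- The first press overshot to about 40 N total on the wrist when the foot bottomed. That is under the 120 N wrist limit, and the fingers took it, not the gripper body.
- The wedge went about 18 mm further in than I predicted for a flat-bottomed foot.
- I had no direct reading of the load on the wedge; that rests on the 7 N push and the proof press.

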